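Carry an orange balanced on a bowed fruit tray

TASK

Lift the wooden fruit tray by its bridge handle a hand's breadth above its cork mat, tilt it gently to roll the orange from the end board to the middle of the bowed rails and balance it there for a good second before leaving the mat. Then carry it to the round wooden board, the orange never touching an end board on the way and nothing else on the counter disturbed. Finish while holding the tray about level a hand's breadth above the middle of that board, after the orange has stayed balanced in the middle for a good five seconds, and leave it as calm as you can, since the arm then keeps its pose for another second.

Things in the scene. Friction and masses are not known exactly. Their poses are not given: they have to be found in the camera images.
- tray: Loose light-wood fruit tray, 0.40 kg, 124 mm (x) by 306 mm (y), starts on the cork mat. Origin: centre of its underside, z up. Side walls 30 mm high; end boards at both y ends 65 mm high, inner faces at y = +-146 mm. Two dark round bowed rails run along y. A dark bridge handle stands over the middle: posts at x = +-69 mm and a crossbar along x.
- tray_grip (a point): Centre of the handle's crossbar, 135 mm above the tray's underside; axes as the tray's. Bar 150 mm long (x), 14 mm thick (y), 36 mm high (z), flat sided; the orange passes under it with 23 mm to spare. Gripped from above at its middle, fingers closing along the tray's y, it holds tilts about the tray's x firmly.
- tray_mid (a point): Point where the orange's centre is when in the middle of the rails, 58 mm above the tray's underside; axes as the tray's. The rails (12 mm diameter, 44 mm apart in x) are highest here and curve down along y both ways, crown radius 2.2 m (2.8 mm lower and sloped 0.05 rad at the end boards). On a level tray the orange runs off the crown with a time constant of about 0.6 s.
- orange_center (a point): Centre of the loose orange, a 72 mm ball, 0.19 kg. It starts at rest against the +y end board (centre at y = +110 mm in the tray's frame; -110 mm at the other end). It rolls along tray y with acceleration about 0.645*g*(y/2.2 m - roll), roll = tray's rotation about its own x in rad (positive lifts the +y end), less rolling resistance worth about 0.004 rad, which varies.
- mat: Fixed cork mat, 190 mm by 360 mm, 3 mm thick, origin at the centre of its underside; the tray starts on its middle, the tray's long side roughly along the mat's.
- board: Fixed round wooden serving board, 240 mm diameter, 18 mm thick, with a short flat handle at its -x side; origin at the centre of its underside. The tray is to be held above its middle.
- cup: Bystander: white ceramic mug, 62 mm high, 72 mm diameter; origin at the centre of its underside. Leave alone.
- canister: Bystander: olive-green jar with wooden lid, 100 mm high, 80 mm diameter; origin at the centre of its underside. Leave alone.
- frother: Bystander: steel milk jug, 110 mm high, 80 mm diameter; origin at the centre of its underside. Leave alone.
Mind the look-alikes: they are no part of the job. Leave any pink, purple or turquoise look-alike of the part that bears orange_center alone.

How it is judged:
By the outcome, as a careful person would: the job done as asked, in the order asked, and still so for the second after the job is handed in, while the arm keeps its last pose, push and grip.
It also fails if it takes over 67 s, if anything falls off the work surface, if the arm or the gripper's body presses on something with over 40 N, if the wrist force passes 120 N, or if a joint passes its speed limit or range.

ROBOT

A 6-joint arm with a two-finger parallel gripper is mounted at the origin on the work surface. World frame = base frame: x ahead of the robot, y to its left, z up, the work surface at z = 0. Lengths are in m, angles in rad, forces in N, time in s.
With the tool pointing down it reaches from about 0.35 to 0.975 m from the base axis. Payload 17.4 kg.
Tool frame: the origin (TCP) lies midway between the tips of the shut fingers; the grasp point (between the pads) lies 19 mm behind it (r.tcp_to_grasp is the z of the grasp point in the tool frame, in m); z points along the fingers, y is the line along which they close (so a half turn about z gives the same grasp; the last joint's range is limited). The gripper opens to 85 mm and grips with 20 to 120 N. Pads are 22 mm wide; open, the fingers measure 114 mm over their backs; the gripper's body (76 mm by 85 mm) begins 54 mm behind the grasp point. The pads swing forward as they close: fully open they stand 13 mm farther back than shut.
Start: joints at [-1.279, 0.116, 1.442, -0, 1.584, -0.038], TCP at [0.219, -0.639, 0.231] pointing down, gripper open.
Joint ranges: [-2.83, 2.83], [-0.83, 2.19], [0.07, 2.5], [-1.14, 4.28], [0.01, 3], [-2.97, 2.97]. Speed limits (rad/s): [1.89, 1.89, 2.22, 3.14, 3.14, 3.14].

INTERFACE

Orientations are given as a unit quaternion [x, y, z, w].
In Python, from workcell import r, imaging, outline_of, mark_of gives the robot as it stands. The module is installed in compiled form; this text tells all that it offers.
- The arm moves only by the tool drive_tool, never from a script. Its argument "deltas" is text: rows parted by semicolons, each of 7 numbers parted by spaces: the opening, from 0 (shut) to 1 (fully open), then the shift along the tool's x, y, z in cm, then the turn, a rotation vector about the tool's x, y, z in rad. In form: grip tx ty tz wx wy wz; .... A call has 1 to 10 rows; each row shifts and turns the commanded pose from where the row before left it, along the tool's axes as they then stand; what a row does not reach is not made up. A row lasts 1/8 s, in which the tool goes at most 62.5 mm and 10.7 degrees, less where a joint would pass 70% of its speed; a pose out of reach is approached as far as the arm can. A call is refused whole if a number of a shift passes 6.25 or a number of a turn 0.188, either way. A call with a gripper value outside its range is refused whole. The fingers move at their own pace and stop on an object; "grip_force" is the grip in N (left out, the last holds). Time passes only in rows, so rows that do not move let the fingers close. It gives the time, the measured TCP pose, the force, the opening and the grip force at its end, in the units of the state.
- r.get_state(): the state, without advancing time (a new reading comes with each control period).
- imaging.get_image(name): name is "scene" or "top"; returns a dict with "color" (480x640x3 uint8, blue, green, red), "fovy" (degrees; the focal length in pixels is half the picture's height over the tangent of half this angle, whatever the lens; pixels are square), "cx", "cy" (the principal point, pixels), "position" and "rotation" of the camera in the world. Camera axes: x right, y up, looking along -z (the intrinsics and any distortion apply to the point x, -y, -z); pixel columns grow to the right and rows downward; lengths in m; the calibration is good to about 2 mm. A picture is of the moment at which its call begins. There is no depth.
- r.close_job(): hands the job in; it is judged then, once.
Trained networks look in the newest picture that a camera, given by its name, has taken for a name from the list of things; names that differ only in an ending like _2 or _b are one class to them, and where a whole thing is asked for, a point or a joint stands for the part that bears it (a point fixed in the world has none). Each returns a list of dicts, best first, with "score" (0 to 1); they miss things now and then, are a little off and sometimes report something else, mostly with a low value. They report only what shows in the picture. A call takes as long as a camera call. They do not tell look-alikes from the thing itself.
- outline_of(query, camera): "region" (480x640 bool, what is visible of it) and "position" ([column, row] in pixels, amid what is visible of it).
- mark_of(query, camera): "position" ([column, row] in pixels: a listed point, or the origin of a listed thing).
The state is a dict: "time_s": time; "joints": joint angles; "joint_velocities": joint speeds; "effort": joint torques, N m; "tcp_pos": TCP position; "eef_rot": TCP orientation; "contact_force": force on the tool from outside, world axes, zero at the start; "torque": the same for the moment, N m; "width": finger opening in m; "grip_force": force on a finger pad.
Only numpy, scipy, OpenCV 4.12 (cv2) and the standard library are available. Lean on these libraries where they do the work, as an engineer would, in place of code of your own. Each camera call takes 0.05 s, during which the arm holds its last target. There are 200 camera calls.

## Working session

There is one attempt and no reset: what is moved stays moved. The work goes in short steps, Python scripts to look and compute and a tool call to move; the robot and the scene stay as the last step left them, time stands still between calls to the robot, and variables do not carry over. Pictures are saved under pics/ and viewed, at most 10 in all, crops included, and the job is handed in when it is done.

Besides the shell and the picture viewer there is one more tool, called after "Request:" as name(argument=value, ...) on one line, values as JSON. drive_tool: Moves the arm, as the interface text tells. Its arguments: {"type":"object","properties":{"deltas":{"type":"string"},"grip_force":{"type":"number"}},"required":["deltas"]}

```bash
mkdir -p pics; cat > h.py <<'E'
import numpy as np, cv2
from workcell import r, imaging, outline_of, mark_of
def cam(n):
    return imaging.get_image(n)
def ray(im,p):
    f=240/np.tan(np.radians(im['fovy'])/2)
    d=np.array([(p[0]-im['cx'])/f,-(p[1]-im['cy'])/f,-1.])
    return np.array(im['position']),R(im)@d
def R(im):
    M=np.array(im['rotation'],float)
    if M.size==4:
        from scipy.spatial.transform import Rotation as Q
        return Q.from_quat(M).as_matrix()
    return M.reshape(3,3)
def atz(im,p,z):
    o,d=ray(im,p); return o+d*(z-o[2])/d[2]
def proj(im,X):
    f=240/np.tan(np.radians(im['fovy'])/2)
    c=R(im).T@(np.array(X)-np.array(im['position'])); return np.array([im['cx']-f*c[0]/c[2],im['cy']+f*c[1]/c[2]])
E
python3 - <<'E'
from h import *
print(r.get_state(), r.tcp_to_grasp)
for n in ('top','scene'):
    im=cam(n); cv2.imwrite(f'pics/{n}0.png',im['color']); print(n,{k:v for k,v in im.items() if k!='color'})
    for q,z in dict(tray=0.003,tray_grip=.138,tray_mid=.061,orange_center=.06,mat=0,board=0,cup=0,canister=0,frother=0).items():
        for m in mark_of(q,n)[:4]: print(n,q,round(m['score'],2),np.round(m['position'],1),np.round(atz(im,m['position'],z),4))
E
```

```text
{'time_s': 0.0, 'joints': array([-1.27882298e+00,  1.16504613e-01,  1.44228433e+00, -1.25121056e-05,
        1.58401335e+00, -3.77912218e-02]), 'joint_velocities': array([-0.00034168,  0.00166297, -0.00093139, -0.00032179, -0.0005311 ,
        0.00019331]), 'effort': array([ 1.14786934e-05, -7.31997085e+01, -6.32476974e+01, -5.82238044e-05,
        6.48724512e-03,  4.94576216e-05]), 'tcp_pos': array([ 0.21851486, -0.6384407 ,  0.23053778]), 'eef_rot': array([ 9.86437516e-01,  1.64136105e-01, -8.28652103e-05, -5.99146397e-04]), 'contact_force': array([-0.41064392, -0.57386807, -0.91740324]), 'torque': array([-0.03146789,  0.02860941, -0.05146841]), 'grip_force': 0.0, 'width': 0.0853555102329657} -0.0187
top {'fovy': 54.664387649050646, 'cx': 322.8709055131755, 'cy': 244.62271393084862, 'position': array([0.53814247, 0.01409358, 1.00566804]), 'rotation': array([-0.01529077,  0.00595744,  0.7087915 , -0.70522714])}
top tray 0.78 [427.1 257.2] [ 0.5401 -0.197   0.003 ]
top tray_grip 0.88 [442.3 255.5] [ 0.5428 -0.1968  0.138 ]
top tray_mid 0.59 [430.3 255.4] [ 0.5436 -0.1913  0.061 ]
top
[... 914 characters left out ...]
1.3 304.6] [ 0.5488 -0.1871  0.003 ]
scene tray_grip 0.81 [231.4 252.7] [ 0.5439 -0.1922  0.138 ]
scene tray_grip 0.41 [232.9 280.8] [ 0.5984 -0.2441  0.138 ]
scene tray_mid 0.74 [233.2 277.7] [ 0.5295 -0.1826  0.061 ]
scene orange_center 0.91 [196.3 234.3] [ 0.3709 -0.132   0.06  ]
scene orange_center 0.79 [276.1 259.2] [ 0.559 -0.09   0.06 ]
scene orange_center 0.62 [124.2 291.1] [ 0.3922 -0.3329  0.06  ]
scene orange_center 0.59 [235.4 211.8] [ 0.3797 -0.0219  0.06  ]
scene board 0.92 [343.3 206.3] [0.5136 0.215  0.    ]
scene cup 0.72 [372.3 298.7] [ 0.7441 -0.0133  0.    ]
scene canister 0.91 [412.7 278.4] [0.7794 0.0888 0.    ]
scene frother 0.83 [323.9 375.6] [ 0.778  -0.2221  0.    ]
```

View pics/top0.png

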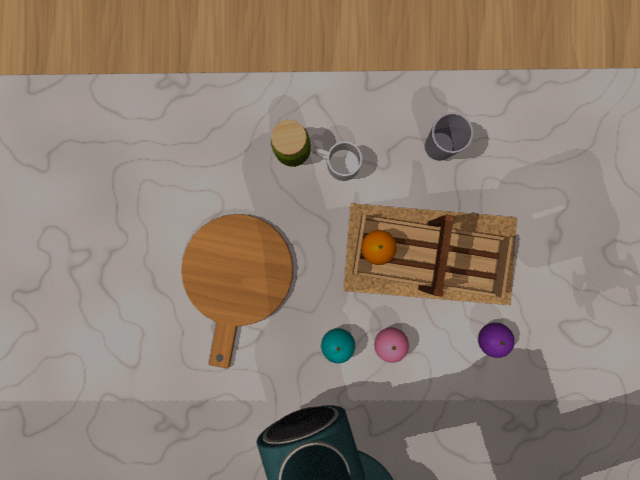

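View pics/scene0.png

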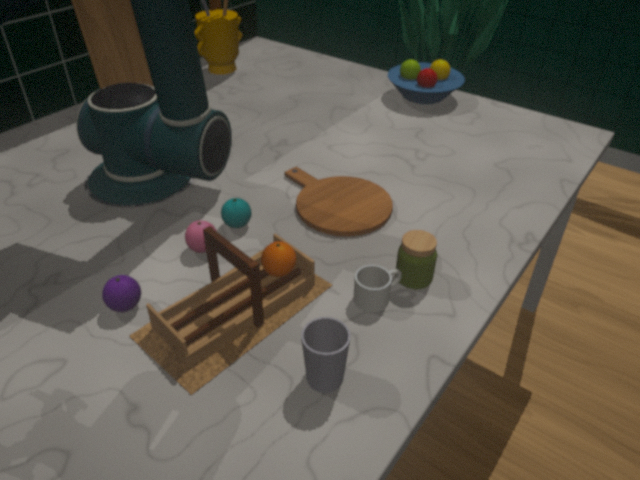

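The real orange is the orange ball in the tray at top (380,248). The look-alikes are teal (339,343), pink (391,345) and purple (496,337). The tray handle is at (442,255), the board at (238,268), the mug at (344,160), the jar at (292,143) and the jug at (450,135). Next is a close rectified crop to get the tray's yaw.

```bash
python3 - <<'E'
from h import *
im=cam('top'); tiles=[]
# rectified: col = (y0 - y)*1000/0.65.. ; row=(x0-x)
for z in (.156,.068):
    s=.0005*1.25; W,H=640,300
    x0,y0=.54+H/2*s,-.195+W/2*s
    src=np.float32([proj(im,[x0-v*s,y0-u*s,z]) for u,v in((0,0),(W,0),(W,H),(0,H))])
    M=cv2.getPerspectiveTransform(src,np.float32([(0,0),(W,0),(W,H),(0,H)]))
    tiles.append(cv2.warpPerspective(im['color'],M,(W,H),flags=cv2.INTER_CUBIC))
cv2.imwrite('pics/rect.png',np.vstack(tiles))
for q in('tray','mat','board'):
    o=outline_of(q,'top')
    if o:
        m=o[0]['region'].astype(np.uint8); c=max(cv2.findContours(m,0,2)[0],key=cv2.contourArea)
        print(q,o[0]['score'],o[0]['position'],cv2.minAreaRect(c), cv2.minEnclosingCircle(c))
E
```

```text
tray 0.88 [443.7, 258.9] ((432.7900085449219, 253.9700164794922), (154.2906951904297, 80.04448699951172), 8.130102157592773) ((432.5, 255.5), 81.68547058105469)
mat 0.71 [416.9, 220.8] ((429.33551025390625, 253.4327850341797), (169.11207580566406, 88.7854232788086), 4.864514350891113) ((429.64056396484375, 253.83314514160156), 93.8863754272461)
board 0.98 [234.9, 271.1] ((225.420166015625, 282.4975280761719), (112.49299621582031, 145.5784454345703), 40.44622802734375) ((230.14898681640625, 289.904052734375), 77.75215148925781)
```

View pics/rect.png

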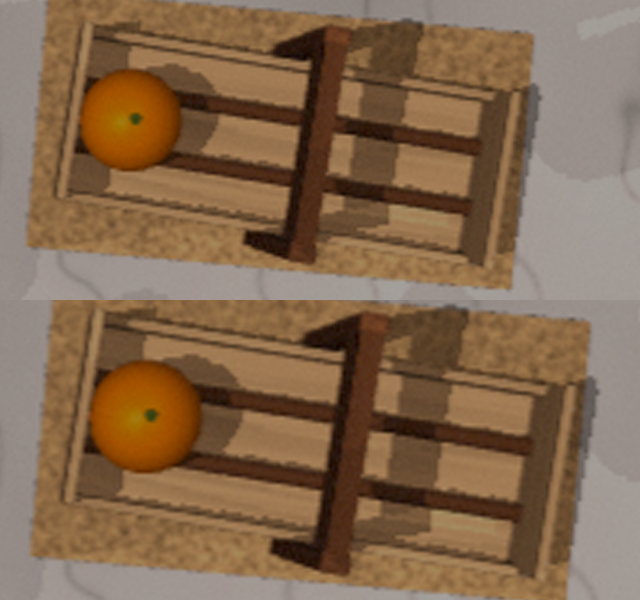

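Choice confirmed in the crop: the orange ball sits at the +y (left) end of the tray. The bar centre is about (0.543, -0.197) and the tray yaw about -0.157. Moving above the bar.

Request:
drive_tool(deltas="1 1.5 -3 0 0 0 0.162;1 1.5 -3 0 0 0 0.162;1 1.5 -3 0 0 0 0.162;1 2 -4 0 0 0 0;1 2 -4 0 0 0 0;1 2 -4 0 0 0 0;1 2 -4 0 0 0 0;1 2 -4 0 0 0 0;1 2 -4 0 0 0 0;1 2 -4 0 0 0 0", grip_force=110)

```text
time_s: 2.45
tcp_pos: [0.4302, -0.2871, 0.2315]
eef_rot: [0.997, -0.078, 0.0, 0.0]
contact_force: [0.6, -0.8, 0.1]
width: 0.0854
grip_force: 0.0
```

```bash
cat >> h.py <<'E'
from scipy.spatial.transform import Rotation as Q
def goto(x,y,z,yaw=-.157,ball=None):
    s=r.get_state(); q=Q.from_quat(s['eef_rot']); 
    T=Q.from_matrix(np.array([[np.cos(yaw),np.sin(yaw),0],[np.sin(yaw),-np.cos(yaw),0],[0,0,-1.]]))
    d=q.inv().apply(np.array([x,y,z])-s['tcp_pos'])*100
    print('t',s['time_s'],'tcp',s['tcp_pos'].round(4),'shift cm',d.round(2),'turn',(q.inv()*T).as_rotvec().round(4),'w',s['width'],'F',s['contact_force'].round(2),'M',s['torque'].round(3))
E
python3 - <<'E'
from h import *
goto(.543,-.197,.119)
im=cam('top')
for m in outline_of('board','top')[:1]:
    u,v=np.mgrid[0:1,0:1]; reg=m['region'].astype(np.uint8)
    reg=cv2.morphologyEx(reg,cv2.MORPH_OPEN,cv2.getStructuringElement(2,(61,61)))
    c=max(cv2.findContours(reg,0,2)[0],key=cv2.contourArea); p,rad=cv2.minEnclosingCircle(c); print(p,rad,atz(im,p,.018))
E
```

```text
t 2.45 tcp [ 0.4302 -0.2871  0.2315] shift cm [  9.74 -10.66  11.26] turn [ 0.0003 -0.0005  0.0007] w 0.08541221311915653 F [ 0.63 -0.77  0.14] M [-0.031 -0.056  0.033]
(236.4250030517578, 270.0) 56.86028289794922 [0.51475634 0.21145738 0.018     ]
```

Request:
drive_tool(deltas="1 3.2 -3.5 0 0 0 0;1 3.2 -3.5 0 0 0 0;1 3.3 -3.6 0 0 0 0;1 0 0 2 0 0 0;1 0 0 2 0 0 0;1 0 0 0 0 0 0")

```text
time_s: 3.3
tcp_pos: [0.5405, -0.1993, 0.1891]
eef_rot: [0.997, -0.079, -0.002, -0.0]
contact_force: [-0.3, -0.1, -0.3]
width: 0.0855
grip_force: 0.0
```

```bash
python3 - <<'E'
from h import *
goto(.543,-.197,.119)
im=cam('scene'); cv2.imwrite('pics/s1.png',im['color'][120:400,100:460].repeat(2,0).repeat(2,1))
print(proj(im,[.543,-.197,.138]))
E
```

```text
t 3.3 tcp [ 0.5405 -0.1993  0.1891] shift cm [ 0.24 -0.27  7.01] turn [-0.0006  0.0031 -0.0003] w 0.08554347471149615 F [-0.33 -0.06 -0.29] M [-0.034  0.005 -0.066]
[229.16081332 253.85590014]
```

View pics/s1.png

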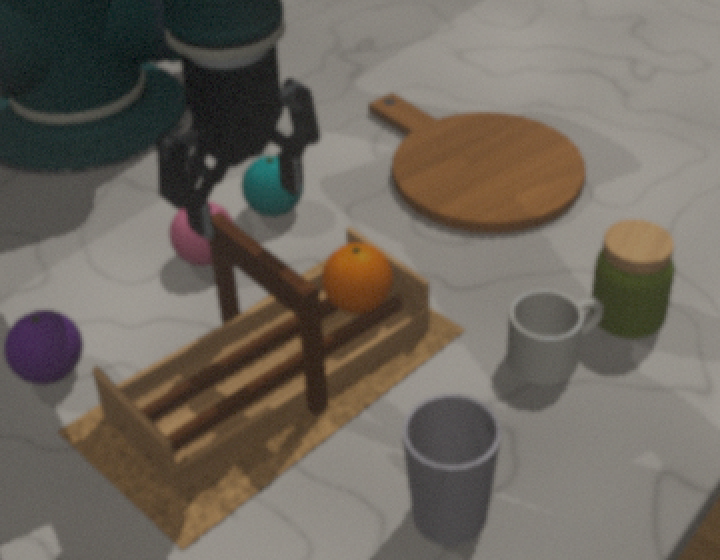

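The fingers straddle the bar (crop ~(240,215)) and the ball rests at the far end. Descending and closing.

Request:
drive_tool(deltas="1 0.2 -0.2 2 0 0 0;1 0 0 2 0 0 0;1 0 0 2 0 0 0;1 0 0 1 0 0 0;1 0 0 0 0 0 0;1 0 0 0 0 0 0")

```text
time_s: 4.1
tcp_pos: [0.5444, -0.1972, 0.122]
eef_rot: [0.997, -0.078, 0.0, 0.0]
contact_force: [-0.4, -0.3, -1.1]
width: 0.0852
grip_force: 0.0
```

```bash
python3 - <<'E'
from h import *
goto(.543,-.197,.119)
E
```

```text
t 4.1 tcp [ 0.5444 -0.1972  0.122 ] shift cm [-0.14 -0.    0.3 ] turn [ 0.0002 -0.0009  0.0008] w 0.08520835428706834 F [-0.36 -0.32 -1.15] M [-0.029  0.011 -0.021]
```

Request:
drive_tool(deltas="0.5 -0.1 0 0.2 0 0 0;0.3 0 0 0 0 0 0;0 0 0 0 0 0 0;0 0 0 0 0 0 0;0 0 0 0 0 0 0;0 0 0 0 0 0 0;0 0 0 0 0 0 0;0 0 0 0 0 0 0", grip_force=110)

```text
time_s: 5.1
tcp_pos: [0.5434, -0.1969, 0.1198]
eef_rot: [0.997, -0.078, 0.0, -0.0]
contact_force: [0.1, 2.9, 4.6]
width: 0.0127
grip_force: 108.4
```

```bash
cat >> h.py <<'E'
from scipy.optimize import least_squares
OFF=0.116  # TCP height above tray underside
def pose(s):
    q=Q.from_quat(s['eef_rot']).as_matrix()
    T=np.stack([q[:,0],-q[:,1],-q[:,2]],1)   # tray axes
    return s['tcp_pos']-T[:,2]*OFF, T
def ballpts(im):
    h=cv2.cvtColor(im['color'],cv2.COLOR_BGR2HSV)
    m=((h[...,0]>=5)&(h[...,0]<=19)&(h[...,1]>205)&(h[...,2]>50)).astype(np.uint8)
    return m
def bally(n,dbg=None):
    s=r.get_state(); im=cam(n); s2=r.get_state(); o,T=pose(s)
    f=240/np.tan(np.radians(im['fovy'])/2)
    B=lambda y:o+T@np.array([0,y,.058-y*y/4.4])
    m=ballpts(im)
    # restrict to tray corridor
    pm=[proj(im,B(y)) for y in np.linspace(-.115,.115,25)]
    mask=np.zeros_like(m); 
    for p in pm: cv2.circle(mask,tuple(int(round(v)) for v in p),int(.04*f/np.linalg.norm(o-im['position'])),1,-1)
    m=m*mask; n_,lab,st,_=cv2.connectedComponentsWithStats(m,connectivity=8)
    for i in range(1,n_):
        if st[i,4]<15: m[lab==i]=0
    A=m.sum()
    # score each y: disc pixels matching; maximise  in-disc minus outside
    vv,uu=np.nonzero(m); best=[]
    for y in np.arange(-.125,.1251,.001):
        c=proj(im,B(y)); rad=.036*f/abs((R(im).T@(B(y)-im['position']))[2])
        d=np.hypot(uu-c[0],vv-c[1])-rad
        best.append((np.clip(d,0,None)**2).sum()+0*d.sum())
    best=np.array(best); ys=np.arange(-.125,.1251,.001)
    # soft: outline cost -> plus extreme symmetric edges along track via centroid of full disc
    t=proj(im,B(.01))-proj(im,B(-.01)); t/=np.linalg.norm(t)
    a=uu*t[0]+vv*t[1]; lo,hi=np.percentile(a,[.5,99.5])
    pr=np.array([proj(im,B(y))@t for y in ys]); y_ext=np.interp((lo+hi)/2,*( (pr,ys) if pr[-1]>pr[0] else (pr[::-1],ys[::-1])))
    w=hi-lo
    if dbg: 
        I=im['color'].copy(); c=proj(im,B(y_ext)); cv2.circle(I,tuple(int(round(v)) for v in c),2,(255,0,0),-1); I[m>0]=(I[m>0]//2+[0,127,0]).astype(np.uint8)
        c=proj(im,o); a0=max(0,int(c[1])-140);b0=max(0,int(c[0])-180); cv2.imwrite(dbg,I[a0:a0+240,b0:b0+360].repeat(2,0).repeat(2,1))
    g=best<=best.min()+.3*max(1,A**.5)
    return dict(cam=n,t=round(s['time_s'],3),A=int(A),y_in=round(1000*ys[g].mean(),1),y_ext=round(1000*y_ext,1),w=round(w,1),w_exp=round(2*rad,1))
E
python3 - <<'E'
from h import *
goto(.543,-.197,.119)
print(bally('scene','pics/b1.png')); print(bally('top','pics/b1t.png'))
a=cv2.imread('pics/b1.png');b=cv2.imread('pics/b1t.png'); h=min(len(a),len(b)); cv2.imwrite('pics/bb.png',cv2.resize(np.hstack([a[:h,:720],b[:h,:720]]),None,fx=.55,fy=.55))
E
```

```text
t 5.1 tcp [ 0.5434 -0.1969  0.1198] shift cm [-0.04  0.02  0.08] turn [-0.0001 -0.0007  0.0008] w 0.01267515793088819 F [0.13 2.92 4.62] M [ 0.451  0.024 -0.087]
{'cam': 'scene', 't': 5.1, 'A': 377, 'y_in': np.float64(112.5), 'y_ext': np.float64(115.9), 'w': np.float64(26.9), 'w_exp': np.float64(35.4)}
{'cam': 'top', 't': 5.15, 'A': 854, 'y_in': np.float64(109.5), 'y_ext': np.float64(109.3), 'w': np.float64(32.9), 'w_exp': np.float64(35.3)}
```

View pics/bb.png

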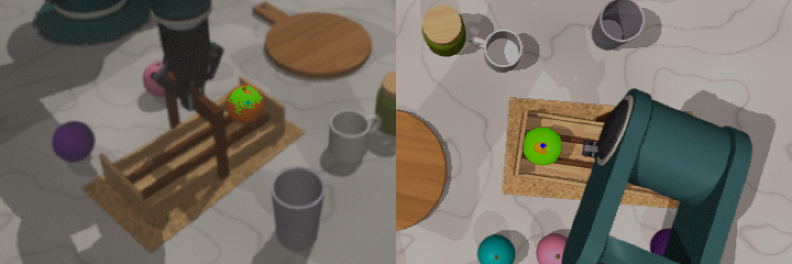

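Segmentation on the scene view only catches the lit part of the ball, and the arm hides the tray's middle from the top view. Tuning the scene segmentation next.

```bash
python3 - <<'E'
from h import *
s=r.get_state(); im=cam('scene'); o,T=pose(s)
I=im['color'].astype(int); h=cv2.cvtColor(im['color'],cv2.COLOR_BGR2HSV)
c=proj(im,o+T@np.array([0,.11,.0555])); print(c)
vv,uu=np.mgrid[0:480,0:640]; d=np.hypot(uu-c[0],vv-c[1])
for nm,mm in (('in',d<14),('ring',(d>22)&(d<75))):
    p=h[mm]; print(nm,[np.percentile(p[:,k],[2,10,50,90,98]) for k in range(3)])
    q=I[mm]; print(np.percentile(q[:,0]/(q[:,2]+1),[2,10,50,90,98]).round(2),np.percentile(q[:,2]-q[:,0],[2,10,50,90,98]))
E
```

```text
[277.26674938 259.32571999]
in [array([12., 12., 14., 16., 18.]), array([180.32, 189.  , 207.  , 221.  , 229.36]), array([ 97., 104., 131., 161., 163.])]
[0.1  0.13 0.19 0.26 0.29] [ 71.  79. 107. 135. 140.]
ring [array([  5.,  11.,  16.,  22., 155.]), array([ 13.,  18.,  39., 134., 147.]), array([ 36.,  45., 124., 148., 155.])]
[0.42 0.47 0.84 0.93 0.95] [ 1.  6. 13. 62. 71.]
```

Request:
drive_tool(deltas="0 0 0 -0.4 0 0 0;0 0 0 -0.8 0 0 0;0 0 0 -1.2 0 0 0;0 0 0 -1.4 0 0 0;0 0 0 -1.4 0 0 0;0 0 0 -1.4 0 0 0;0 0 0 -1.2 0 0 0;0 0 0 -0.9 0 0 0;0 0 0 -0.5 0 0 0;0 0 0 -0.3 0 0 0")

```text
time_s: 6.5
tcp_pos: [0.5431, -0.1969, 0.2143]
eef_rot: [0.997, -0.078, -0.0, -0.0]
contact_force: [-0.5, -0.3, -5.3]
width: 0.0128
grip_force: 107.1
```

```bash
cat > step.py <<'E'
import sys,json,os
from h import *
G=6.33; FR=.004; DT=.0125
def meas(dbg=None):
    s=r.get_state(); im=cam('scene'); o,T=pose(s)
    f=240/np.tan(np.radians(im['fovy'])/2); I=im['color'].astype(float)
    m=((I[...,0]/(I[...,2]+1)<.36)&(I[...,2]-I[...,0]>45)).astype(float)
    vv,uu=np.mgrid[0:480,0:640]; ys=np.arange(-.124,.1241,.001); C=[]
    c0=proj(im,o+T@np.array([0,0,.055])); sl=np.s_[max(0,int(c0[1])-130):int(c0[1])+130,max(0,int(c0[0])-130):int(c0[0])+130]
    m,uu,vv=m[sl],uu[sl],vv[sl]
    m=cv2.morphologyEx(m,cv2.MORPH_OPEN,np.ones((3,3)))
    for y in ys:
        B=o+T@np.array([0,y,.058-y*y/4.4]); c=proj(im,B); rad=.036*f/abs((R(im).T@(B-im['position']))[2])*1.02
        disc=1/(1+np.exp((np.hypot(uu-c[0],vv-c[1])-rad)/.7)); C.append((disc*m).sum()-.5*disc.sum())
    C=np.array(C); k=int(np.clip(C.argmax(),4,len(C)-5)); p=np.polyfit(ys[k-4:k+5]-ys[k],C[k-4:k+5],2); y=ys[k]-p[1]/2/p[0]
    if dbg:
        J=im['color'][sl].copy(); B=o+T@np.array([0,y,.058-y*y/4.4]); c=proj(im,B)
        J[m>0]=(J[m>0]//2+[0,100,0]).astype(np.uint8); cv2.circle(J,(int(round(c[0]))-uu[0,0],int(round(c[1]))-vv[0,0]),int(round(rad)),(255,0,0),1); cv2.imwrite(dbg,J.repeat(2,0).repeat(2,1))
    return s['time_s'],y,m.sum(),np.arcsin(T[2,1]),s,2*3.1416/2*rad*rad/1
def acc(y,v,phi,b,a):
    g=G*(y/2.2-phi+b)-.645*a
    if abs(v)<.004 and abs(g)<G*FR: return -v/.05
    return g-G*FR*np.tanh((v if abs(v)>1e-4 else np.sign(g)*.01)/.004)
def prop(x,phi0,phi1,T,a=0):
    y,v,b=x; n=max(1,int(round(T/DT))); h=T/n
    for i in range(n):
        v+=h*acc(y,v,phi0+(phi1-phi0)*(i+.5)/n,b,a); y+=h*v
        if y>.11: y,v=.11,min(v,0)
        if y<-.11: y,v=-.11,max(v,0)
    return np.array([y,v,b])
def predP(x,P,*A):
    f=prop(x,*A); J=np.stack([(prop(x+e,*A)-f)/1e-4 for e in np.eye(3)*1e-4],1) 
    T=A[2]; J=np.array([[1,T,.5*G*T*T],[G/2.2*T,1,G*T],[0,0,1]])
    return f,J@P@J.T+np.diag([1e-7,(.010)**2,(.0005)**2])*T/.5
def main(dph,ty,nrow,nimg,yref=0.,w=1.3,dbg=None):
    F='st.json'
    if os.path.exists(F):
        d=json.load(open(F)); x=np.array(d['x']);P=np.array(d['P']);phi=d['phi'];pv=d['pv']
    else: x=np.array([.11,0,0]);P=np.diag([1e-6,1e-6,1e-6]);phi=0;pv=0
    for k,q in enumerate(dph):
        u=-(ty[k] if k<len(ty) else 0)*.01/.125
        x,P=predP(x,P,phi,phi+q,.125,(u-pv)/.125); phi+=q; pv=u
    xp=x.copy(); tl=None; Y=[]
    for i in range(nimg):
        t,y,A,ph,s,_=meas(dbg if i==0 else None)
        if tl is not None: x,P=predP(x,P,phi,phi,t-tl); 
        if i==0: phi=.5*phi+.5*ph if abs(phi-ph)<.004 else ph
        tl=t; Y.append(round(1000*y,1)); H=np.array([1,0,0.]); S=P[0,0]+(.0012)**2; K=P@H/S; x=x+K*(y-x[0]); P=P-np.outer(K,H@P)
    x,P=predP(x,P,phi,phi,.05); x[2]=np.clip(x[2],-.006,.006)
    json.dump(dict(x=list(x),P=P.tolist(),phi=float(phi),pv=pv),open(F,'w'))
    print('t %.2f meas mm'%tl,Y,'area',int(A),'pred y,v %.1f %.1f'%(xp[0]*1e3,xp[1]*1e3),'| est y %.1f v %.1f b %.4f sd_v %.1f'%(*(x[:2]*1e3),x[2],1e3*P[1,1]**.5),'roll meas %.4f used %.4f'%(ph,phi))
    goto(*([.543,-.197,.2138] if x[0]<9 else 0))
    # plan
    out=[];z=x.copy();p=phi
    for k in range(nrow):
        zz=prop(z,p,p,.06); e=zz[0]-yref
        a=-w*w*np.clip(e,-.06,.06)-2*w*zz[1]
        fr=FR*np.sign(a) if abs(zz[1])<.003 else FR*np.sign(zz[1])*min(1,abs(zz[1])/.008)
        if abs(e)<.004 and abs(zz[1])<.005: a=0;fr=0
        tgt=zz[0]/2.2+z[2]-a/G-fr
        q=round(float(np.clip(tgt-p,-.02,.02)),3); z=prop(z,p,p+q,.125); p+=q; out.append(q)
    print('plan wx',out,'-> y %.1f v %.1f roll %.4f'%(z[0]*1e3,z[1]*1e3,p))
if __name__=='__main__':
    a=sys.argv
    fl=lambda s:[float(v) for v in s.split()] 
    main(fl(a[1]),fl(a[2]),int(a[3]),int(a[4]),*(float(v) for v in a[5:7]),dbg=a[7] if len(a)>7 else None)
E
python3 step.py "" "" 4 2 0 1.3 pics/m1.png
```

```text
t 6.55 meas mm [np.float64(110.2), np.float64(110.5)] area 1045 pred y,v 110.0 0.0 | est y 110.0 v 0.0 b 0.0000 sd_v 4.6 roll meas 0.0000 used 0.0000
t 6.6 tcp [ 0.5431 -0.197   0.2143] shift cm [-0.01  0.01  0.05] turn [-0.      0.0001  0.0008] w 0.012486182185614857 F [-0.35  0.66 -4.07] M [-0.223  0.021 -0.008]
plan wx [0.02, 0.02, 0.02, 0.006] -> y 109.3 v -9.1 roll 0.0660
```

View pics/m1.png

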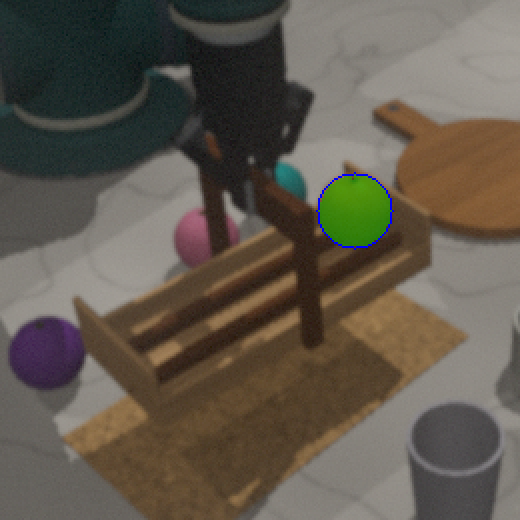

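The segmentation fits the ball, reading 110 mm as expected, and the tray is lifted level. Starting the tilt.

Request:
drive_tool(deltas="0 0 0 0 0.02 0 0;0 0 0 0 0.02 0 0;0 0 0 0 0.02 0 0;0 0 0 0 0.006 0 0")

```text
time_s: 7.1
tcp_pos: [0.5431, -0.1973, 0.2142]
eef_rot: [0.996, -0.078, 0.003, -0.033]
contact_force: [0.1, 0.2, -5.6]
width: 0.0128
grip_force: 107.1
```

```bash
python3 step.py "0.02 0.02 0.02 0.006" "" 4 2 0 1.3
```

```text
t 7.15 meas mm [np.float64(110.1), np.float64(110.3)] area 1049 pred y,v 109.3 -9.1 | est y 109.4 v -13.3 b 0.0001 sd_v 8.0 roll meas 0.0667 used 0.0664
t 7.2 tcp [ 0.5431 -0.1972  0.2142] shift cm [-0.01 -0.01  0.05] turn [-0.0662  0.0001  0.0004] w 0.012665069989341363 F [-0.09  0.98 -5.94] M [-0.303  0.005 -0.015]
plan wx [-0.004, -0.005, -0.003, -0.004] -> y 95.8 v -35.3 roll 0.0504
```

Request:
drive_tool(deltas="0 0 0 0 0 0 0;0 0 0 0 -0.003 0 0;0 0 0 0 -0.003 0 0")

```text
time_s: 7.58
tcp_pos: [0.5431, -0.1969, 0.2143]
eef_rot: [0.997, -0.078, 0.002, -0.03]
contact_force: [-0.0, 0.4, -5.9]
width: 0.013
grip_force: 107.1
```

```bash
python3 step.py "0 -0.003 -0.003" "" 4 3 0 1.3
```

```text
t 7.67 meas mm [np.float64(110.5), np.float64(110.3), np.float64(110.1)] area 1047 pred y,v 98.5 -43.1 | est y 109.0 v -12.1 b 0.0011 sd_v 8.1 roll meas 0.0598 used 0.0601
t 7.725 tcp [ 0.5432 -0.1969  0.2143] shift cm [-0.01  0.02  0.05] turn [-0.06   -0.      0.0009] w 0.012427728458183492 F [ 1.56 -0.41 -4.5 ] M [-0.284  0.023 -0.015]
plan wx [0.004, -0.004, -0.004, -0.003] -> y 96.8 v -33.6 roll 0.0531
```

Request:
drive_tool(deltas="0 0 0 0 0.008 0 0;0 0 0 0 0.006 0 0;0 0 0 0 0 0 0")

```text
time_s: 8.1
tcp_pos: [0.5431, -0.1971, 0.2143]
eef_rot: [0.996, -0.078, 0.003, -0.037]
contact_force: [0.3, -0.5, -5.2]
width: 0.0128
grip_force: 107.1
```

```bash
cat > reset.py <<'E'
import json,sys
d=json.load(open('st.json')); d['x']=[float(v) for v in sys.argv[1:4]]; d['P']=[[1e-6,0,0],[0,4e-4,0],[0,0,1e-6]]; json.dump(d,open('st.json','w'))
E
python3 reset.py .11 0 .004; python3 step.py "0.008 0.006 0" "" 4 3 0 1.3 pics/m2.png
```

```text
t 8.20 meas mm [np.float64(110.3), np.float64(109.9), np.float64(110.0)] area 1048 pred y,v 105.1 -30.8 | est y 108.0 v -26.4 b 0.0041 sd_v 8.0 roll meas 0.0740 used 0.0741
t 8.25 tcp [ 0.5431 -0.197   0.2143] shift cm [-0.01  0.01  0.05] turn [-0.074   0.      0.0008] w 0.012733624189964982 F [-0.05 -0.76 -4.82] M [-0.337  0.039 -0.02 ]
plan wx [-0.015, -0.003, -0.003, -0.003] -> y 89.9 v -39.7 roll 0.0501
```

View pics/m2.png

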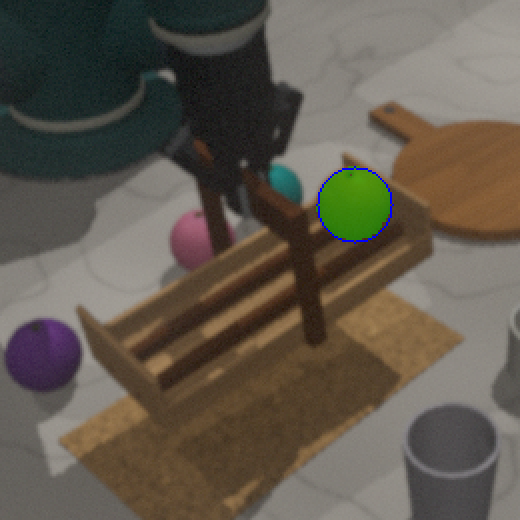

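Request:
drive_tool(deltas="0 0 0 0 0.006 0 0;0 0 0 0 0.004 0 0;0 0 0 0 0 0 0")

```text
time_s: 8.62
tcp_pos: [0.5431, -0.197, 0.2143]
eef_rot: [0.996, -0.078, 0.003, -0.042]
contact_force: [0.5, -0.9, -4.6]
width: 0.0128
grip_force: 107.1
```

```bash
python3 reset.py .11 0 .015; python3 step.py "0.006 0.004 0" "" 4 3 0 1.3
```

```text
t 8.72 meas mm [np.float64(109.4), np.float64(109.2), np.float64(108.9)] area 1060 pred y,v 104.7 -31.5 | est y 106.9 v -27.8 b 0.0060 sd_v 8.0 roll meas 0.0840 used 0.0841
t 8.775 tcp [ 0.5431 -0.197   0.2143] shift cm [-0.01  0.01  0.05] turn [-0.084   0.0001  0.0008] w 0.012873351640774038 F [ 0.33 -0.24 -5.61] M [-0.308  0.089 -0.019]
plan wx [-0.02, -0.011, -0.002, -0.002] -> y 86.5 v -42.1 roll 0.0491
```

Request:
drive_tool(deltas="0 0 0 0 0 0 0;0 0 0 0 -0.002 0 0")

```text
time_s: 9.02
tcp_pos: [0.5431, -0.197, 0.2143]
eef_rot: [0.996, -0.078, 0.003, -0.041]
contact_force: [-0.1, 0.1, -5.7]
width: 0.0129
grip_force: 107.1
```

```bash
python3 reset.py .1087 -0.006 .005; python3 step.py "0 -0.002" "" 4 3 0 1.3
```

```text
t 9.12 meas mm [np.float64(107.0), np.float64(106.2), np.float64(105.5)] area 1062 pred y,v 101.8 -47.7 | est y 102.6 v -44.6 b 0.0051 sd_v 8.0 roll meas 0.0819 used 0.0820
t 9.175 tcp [ 0.5432 -0.1969  0.2143] shift cm [-0.01  0.01  0.05] turn [-0.082   0.      0.0008] w 0.012481224020403314 F [ 0.05 -0.86 -5.73] M [-0.369 -0.005 -0.024]
plan wx [-0.02, -0.02, -0.002, -0.001] -> y 75.0 v -49.6 roll 0.0390
```

Request:
drive_tool(deltas="0 0 0 0 -0.002 0 0;0 0 0 0 -0.002 0 0")

```text
time_s: 9.43
tcp_pos: [0.5431, -0.197, 0.2143]
eef_rot: [0.996, -0.078, 0.003, -0.039]
contact_force: [1.1, 0.0, -5.5]
width: 0.0126
grip_force: 107.1
```

```bash
sed -i 's/(.0005)\*\*2/(.004)**2/; s/np.clip(x\[2\],-.006,.006)/np.clip(x[2],-.03,.03)/' step.py; sed -i 's/\[0,0,1e-6\]/[0,0,4e-5]/' reset.py; python3 reset.py .1047 -0.016 .02; python3 step.py "-0.002 -0.002" "" 4 3 0 1.3
```

```text
t 9.53 meas mm [np.float64(98.7), np.float64(97.7), np.float64(96.5)] area 1065 pred y,v 98.7 -31.2 | est y 94.5 v -35.1 b 0.0213 sd_v 11.9 roll meas 0.0779 used 0.0779
t 9.575 tcp [ 0.5431 -0.1969  0.2143] shift cm [-0.01  0.01  0.05] turn [-0.078   0.      0.0008] w 0.012882936000765588 F [-0.12  0.59 -4.6 ] M [-0.325  0.054  0.011]
plan wx [-0.011, -0.002, -0.003, -0.002] -> y 74.7 v -40.7 roll 0.0599
```

Request:
drive_tool(deltas="0 0 0 0 -0.003 0 0;0 0 0 0 -0.003 0 0")

```text
time_s: 9.82
tcp_pos: [0.5431, -0.197, 0.2143]
eef_rot: [0.996, -0.078, 0.003, -0.036]
contact_force: [0.5, 0.5, -5.5]
width: 0.0131
grip_force: 107.1
```

```bash
python3 - <<'E'
s=open('step.py').read()
s=s.replace("cv2.imwrite(dbg,J.repeat(2,0).repeat(2,1))","""
        np.savez('dbg.npz',I=im['color'],o=o,T=T)
        J=im['color'][sl].repeat(3,0).repeat(3,1); of=np.array([uu[0,0],vv[0,0]])
        for dr,col in ((0,(0,255,0)),(-.03,(255,0,255))):
            T2=T@Q.from_rotvec([dr,0,0]).as_matrix(); piv=o+T[:,2]*.135
            for yy in (-.153,.153):
                P_=[tuple(((proj(im,piv+T2@np.array([xx,yy,.065-.135]))-of)*3+1).round().astype(int).tolist()) for xx in(-.062,.062)]
                cv2.line(J,P_[0],P_[1],col,1)
        cv2.imwrite(dbg,J[100:700])""")
open('step.py','w').write(s)
E
python3 reset.py .0954 -0.023 .024; python3 step.py "-0.003 -0.003" "" 4 3 0 1.3 pics/m3.png
```

```text
t 9.93 meas mm [np.float64(91.5), np.float64(90.3), np.float64(89.0)] area 1028 pred y,v 88.5 -30.9 | est y 88.0 v -22.6 b 0.0243 sd_v 11.9 roll meas 0.0719 used 0.0719
t 9.975 tcp [ 0.5432 -0.1969  0.2143] shift cm [-0.01  0.01  0.05] turn [-0.072  -0.      0.0009] w 0.012857128255474764 F [-0.5  -0.07 -5.34] M [-0.281  0.02  -0.019]
plan wx [0.002, -0.004, -0.003, -0.003] -> y 72.8 v -36.4 roll 0.0639
```

View pics/m3.png

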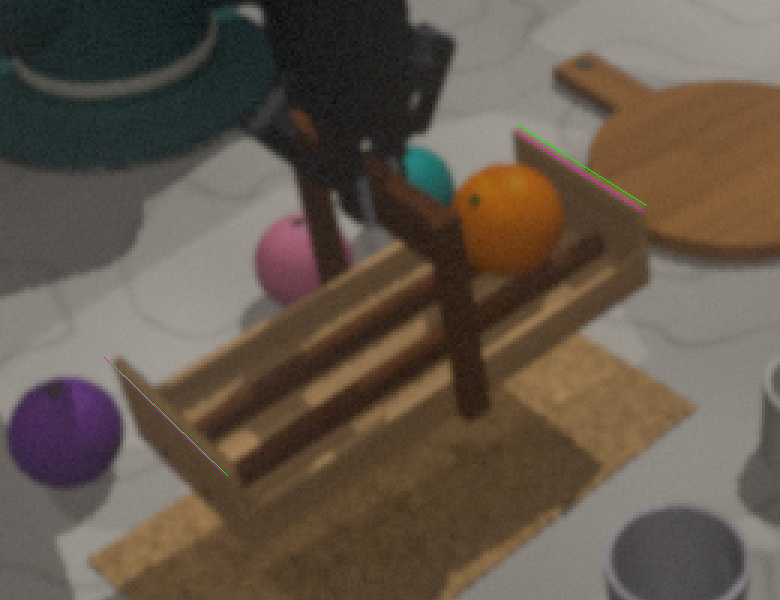

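```bash
sed -i 's#G\*(y/2.2-phi+b)#G*(KY*y-phi+b)#; s#zz\[0\]/2.2#KY*zz[0]#; s#G/2.2\*T#G*KY*T#; s#^G=6.33;#G=6.33; KY=.72;#; s/(.004)\*\*2/(.002)**2/' step.py; grep -n KY step.py | head; sed -i 's/4e-4/1e-4/;s/4e-5/4e-6/' reset.py; python3 reset.py .0878 -.024 0; python3 - <<'E'
import step,json,numpy as np
d=json.load(open('st.json'));z=np.array(d['x']);p=d['phi']
for q in(-.003,-.004,-.004,-.004): z=step.prop(z,p,p+q,.125);p+=q;print(z,p)
E
```

```text
3:G=6.33; KY=.72; FR=.004; DT=.0125
29:    g=G*(KY*y-phi+b)-.645*a
41:    T=A[2]; J=np.array([[1,T,.5*G*T*T],[G*KY*T,1,G*T],[0,0,1]])
68:        tgt=KY*zz[0]+z[2]-a/G-fr
[ 0.08456752 -0.02729996  0.        ] 0.06886349514466125
[ 0.08097363 -0.02976978  0.        ] 0.06486349514466125
[ 0.07714469 -0.03118841  0.        ] 0.060863495144661245
[ 0.0732044  -0.03165749  0.        ] 0.05686349514466124
```

Request:
drive_tool(deltas="0 0 0 0 -0.003 0 0;0 0 0 0 -0.004 0 0;0 0 0 0 -0.003 0 0")

```text
time_s: 10.35
tcp_pos: [0.5431, -0.1969, 0.2143]
eef_rot: [0.996, -0.078, 0.002, -0.031]
contact_force: [-0.6, 0.5, -4.5]
width: 0.0132
grip_force: 107.1
```

```bash
python3 step.py "-0.003 -0.004 -0.003" "" 4 2 0 1.0
```

```text
t 10.40 meas mm [np.float64(82.9), np.float64(83.1)] area 947 pred y,v 77.1 -31.6 | est y 82.1 v -9.2 b 0.0008 sd_v 8.7 roll meas 0.0617 used 0.0618
t 10.45 tcp [ 0.5432 -0.1969  0.2143] shift cm [-0.01  0.01  0.05] turn [-0.0619 -0.      0.0009] w 0.012880414809472314 F [ 0.25  0.01 -4.34] M [-0.233  0.104 -0.006]
plan wx [0.008, -0.002, -0.003, -0.003] -> y 74.1 v -23.5 roll 0.0618
```

Request:
drive_tool(deltas="0 0 0 0 0.008 0 0;0 0 0 0 -0.002 0 0;0 0 0 0 -0.003 0 0")

```text
time_s: 10.82
tcp_pos: [0.5431, -0.197, 0.2143]
eef_rot: [0.996, -0.078, 0.002, -0.032]
contact_force: [0.4, 0.1, -5.4]
width: 0.0129
grip_force: 107.3
```

```bash
python3 step.py "0.008 -0.002 -0.003" "" 4 2 0 1.0
```

```text
t 10.88 meas mm [np.float64(82.9), np.float64(82.9)] area 959 pred y,v 76.9 -20.3 | est y 82.7 v 0.1 b 0.0025 sd_v 9.0 roll meas 0.0646 used 0.0648
t 10.925 tcp [ 0.5431 -0.1969  0.2143] shift cm [-0.01  0.01  0.05] turn [-0.0649  0.0001  0.0009] w 0.012556622509758253 F [-0.6  -0.29 -4.28] M [-0.189  0.071  0.028]
plan wx [0.011, -0.003, -0.003, -0.003] -> y 77.2 v -20.9 roll 0.0668
```

```bash
sed -i 's/KY=.72; FR=.004/KY=1\/2.2; FR=.031/' step.py; python3 reset.py .083 0 0; python3 - <<'E'
import step,json,numpy as np
d=json.load(open('st.json'));z=np.array(d['x']);p=d['phi']
for q in(.008,.005,0,-.002): z=step.prop(z,p,p+q,.125);p+=q;print(z,p)
E
```

```text
[ 0.08285307 -0.00483581  0.        ] 0.07282263015551904
[ 0.08178578 -0.01164283  0.        ] 0.07782263015551905
[ 0.0797882  -0.01961386  0.        ] 0.07782263015551905
[ 0.07677981 -0.02763253  0.        ] 0.07582263015551904
```

Request:
drive_tool(deltas="0 0 0 0 0.008 0 0;0 0 0 0 0.005 0 0;0 0 0 0 0 0 0")

```text
time_s: 11.3
tcp_pos: [0.5431, -0.1971, 0.2143]
eef_rot: [0.996, -0.078, 0.003, -0.039]
contact_force: [0.1, 0.6, -5.9]
width: 0.0131
grip_force: 107.1
```

```bash
python3 step.py "0.008 0.005 0" "" 4 3 0 1.0
```

```text
t 11.40 meas mm [np.float64(82.2), np.float64(81.8), np.float64(81.2)] area 954 pred y,v 79.8 -19.6 | est y 80.1 v -19.6 b 0.0004 sd_v 8.8 roll meas 0.0780 used 0.0780
t 11.45 tcp [ 0.5431 -0.197   0.2143] shift cm [-0.01  0.01  0.05] turn [-0.078   0.0001  0.0007] w 0.012624293457393954 F [ 0.82  0.25 -5.64] M [-0.285  0.033 -0.004]
plan wx [-0.009, -0.002, -0.002, -0.002] -> y 67.1 v -28.4 roll 0.0630
```

Request:
drive_tool(deltas="0 0 0 0 0 0 0;0 0 0 0 -0.003 0 0;0 0 0 0 -0.003 0 0")

```text
time_s: 11.82
tcp_pos: [0.5432, -0.197, 0.2143]
eef_rot: [0.996, -0.078, 0.003, -0.036]
contact_force: [-0.9, -0.3, -4.9]
width: 0.0125
grip_force: 107.1
```

```bash
python3 reset.py .0805 -.013 0; python3 step.py "0 -0.003 -0.003" "" 4 2 0 1.0
```

```text
t 11.88 meas mm [np.float64(69.5), np.float64(68.7)] area 735 pred y,v 70.8 -37.2 | est y 66.0 v -44.2 b 0.0001 sd_v 8.7 roll meas 0.0717 used 0.0719
t 11.925 tcp [ 0.5432 -0.1969  0.2143] shift cm [-0.01  0.02  0.05] turn [-0.0719  0.      0.0009] w 0.01276779328071886 F [ 0.03 -0.15 -4.59] M [-0.194  0.027  0.016]
plan wx [-0.018, -0.002, -0.002, -0.002] -> y 44.7 v -37.0 roll 0.0479
```

Request:
drive_tool(deltas="0 0 0 0 -0.012 0 0;0 0 0 0 -0.004 0 0;0 0 0 0 -0.002 0 0")

```text
time_s: 12.3
tcp_pos: [0.5432, -0.1969, 0.2143]
eef_rot: [0.997, -0.078, 0.002, -0.027]
contact_force: [0.9, 0.2, -3.9]
width: 0.0128
grip_force: 107.2
```

```bash
python3 step.py "-0.012 -0.004 -0.002" "" 4 2 0 1.0
```

```text
t 12.35 meas mm [np.float64(43.5), np.float64(40.9)] area 611 pred y,v 47.7 -50.0 | est y 37.5 v -64.9 b -0.0011 sd_v 9.0 roll meas 0.0538 used 0.0539
t 12.4 tcp [ 0.5431 -0.1969  0.2143] shift cm [-0.01  0.01  0.05] turn [-0.054   0.0001  0.0009] w 0.012990515385607245 F [-0.53 -0.05 -5.7 ] M [-0.125  0.034  0.007]
plan wx [-0.02, -0.007, -0.001, -0.001] -> y 10.8 v -36.6 roll 0.0249
```

Request:
drive_tool(deltas="0 0 0 0 -0.02 0 0;0 0 0 0 -0.008 0 0")

```text
time_s: 12.65
tcp_pos: [0.5432, -0.1968, 0.2143]
eef_rot: [0.997, -0.078, 0.001, -0.013]
contact_force: [0.2, -0.1, -5.1]
width: 0.0126
grip_force: 107.2
```

```bash
python3 step.py "-0.02 -0.008" "" 4 2 0 1.0
```

```text
t 12.70 meas mm [np.float64(27.5), np.float64(25.7)] area 673 pred y,v 22.0 -54.3 | est y 24.3 v -23.6 b 0.0013 sd_v 8.8 roll meas 0.0251 used 0.0255
t 12.75 tcp [ 0.5432 -0.1968  0.2144] shift cm [-0.01  0.03  0.06] turn [-0.0257 -0.0001  0.0011] w 0.012833896728154902 F [ 0.5  -0.06 -4.81] M [-0.068  0.008 -0.035]
plan wx [0.016, -0.001, -0.001, -0.001] -> y 16.3 v -13.8 roll 0.0385
```

Request:
drive_tool(deltas="0 0 0 0 0.006 0 0;0 0 0 0 0 0 0")

```text
time_s: 13.0
tcp_pos: [0.5431, -0.1971, 0.2143]
eef_rot: [0.997, -0.078, 0.001, -0.016]
contact_force: [0.2, -0.5, -4.4]
width: 0.0125
grip_force: 107.2
```

```bash
python3 step.py "0.006 0" "" 4 2 0 1.0 pics/m4.png
```

```text
t 13.05 meas mm [np.float64(22.9), np.float64(23.0)] area 680 pred y,v 21.2 -4.9 | est y 22.9 v 0.3 b 0.0021 sd_v 8.8 roll meas 0.0321 used 0.0319
t 13.1 tcp [ 0.5431 -0.1971  0.2143] shift cm [-0.01 -0.    0.05] turn [-0.032   0.0001  0.0006] w 0.01276812880283999 F [ 0.13 -0.68 -4.67] M [-0.148  0.007  0.011]
plan wx [0.015, -0.01, -0.005, 0.014] -> y 21.7 v -3.8 roll 0.0459
```

Request:
drive_tool(deltas="0 0 0 0 0.01 0 0;0 0 0 0 0.006 0 0;0 0 0 0 0 0 0")

```text
time_s: 13.48
tcp_pos: [0.5431, -0.1971, 0.2142]
eef_rot: [0.997, -0.078, 0.002, -0.024]
contact_force: [-0.2, 0.5, -5.9]
width: 0.0129
grip_force: 107.2
```

```bash
python3 reset.py .0229 0 0; python3 step.py "0.01 0.006 0" "" 4 2 0 1.0
```

```text
t 13.53 meas mm [np.float64(23.3), np.float64(23.3)] area 686 pred y,v 20.9 -13.9 | est y 22.6 v -10.1 b 0.0003 sd_v 8.7 roll meas 0.0480 used 0.0480
t 13.575 tcp [ 0.5431 -0.197   0.2143] shift cm [-0.01  0.    0.05] turn [-0.048   0.      0.0007] w 0.012861880347578456 F [ 0.88 -0.17 -5.17] M [-0.152  0.023 -0.012]
plan wx [-0.007, -0.001, -0.001, -0.001] -> y 16.3 v -12.3 roll 0.0380
```

Still static. I'll raise the tilt slightly more.

Request:
drive_tool(deltas="0 0 0 0 0.003 0 0;0 0 0 0 0.003 0 0")

```text
time_s: 13.82
tcp_pos: [0.5432, -0.1969, 0.2143]
eef_rot: [0.997, -0.078, 0.002, -0.027]
contact_force: [-0.0, -0.4, -3.6]
width: 0.013
grip_force: 107.2
```

```bash
python3 reset.py .0231 0 0; python3 step.py "0.003 0.003" "" 4 2 0 1.0
```

```text
t 13.88 meas mm [np.float64(22.8), np.float64(22.9)] area 689 pred y,v 20.3 -20.0 | est y 21.6 v -16.8 b 0.0004 sd_v 8.6 roll meas 0.0544 used 0.0541
t 13.925 tcp [ 0.5431 -0.197   0.2143] shift cm [-0.01  0.01  0.05] turn [-0.0542  0.0001  0.0007] w 0.01245547384564387 F [-0.55  0.54 -5.47] M [-0.142 -0.001  0.026]
plan wx [-0.017, -0.001, -0.001, -0.0] -> y 12.7 v -14.1 roll 0.0351
```

Request:
drive_tool(deltas="0 0 0 0 0.002 0 0;0 0 0 0 0 0 0")

```text
time_s: 14.18
tcp_pos: [0.5431, -0.197, 0.2143]
eef_rot: [0.997, -0.078, 0.002, -0.028]
contact_force: [-0.2, 0.2, -5.3]
width: 0.0129
grip_force: 107.2
```

```bash
python3 reset.py .0228 0 0; python3 step.py "0.002 0" "" 4 2 0 1.0
```

```text
t 14.22 meas mm [np.float64(20.5), np.float64(19.5)] area 697 pred y,v 19.1 -26.5 | est y 17.9 v -31.0 b 0.0002 sd_v 8.6 roll meas 0.0560 used 0.0561
t 14.275 tcp [ 0.5431 -0.197   0.2143] shift cm [-0.01  0.01  0.05] turn [-0.056   0.      0.0008] w 0.012836009247365974 F [ 0.12  0.32 -4.94] M [-0.152 -0.001  0.002]
plan wx [-0.02, -0.01, 0.0, 0.0] -> y 2.5 v -20.7 roll 0.0261
```

Request:
drive_tool(deltas="0 0 0 0 -0.016 0 0;0 0 0 0 -0.006 0 0")

```text
time_s: 14.52
tcp_pos: [0.5432, -0.1968, 0.2143]
eef_rot: [0.997, -0.078, 0.001, -0.017]
contact_force: [-0.6, 0.1, -6.1]
width: 0.0125
grip_force: 107.2
```

```bash
python3 reset.py .0185 -.021 0; python3 step.py "-0.016 -0.006" "" 4 2 0 1.0
```

```text
t 14.57 meas mm [np.float64(7.0), np.float64(5.3)] area 936 pred y,v 11.7 -28.3 | est y 3.2 v -44.8 b -0.0004 sd_v 8.6 roll meas 0.0332 used 0.0337
t 14.625 tcp [ 0.5432 -0.1968  0.2143] shift cm [-0.02  0.03  0.05] turn [-0.0337 -0.0001  0.0011] w 0.013038181984654321 F [ 0.36  0.04 -4.91] M [-0.065  0.045  0.016]
plan wx [-0.017, -0.0, 0.0, 0.001] -> y -12.3 v -16.3 roll 0.0177
```

Request:
drive_tool(deltas="0 0 0 0 -0.04 0 0;0 0 0 0 0.002 0 0")

```text
time_s: 14.88
tcp_pos: [0.5432, -0.1966, 0.2144]
eef_rot: [0.997, -0.078, -0.0, 0.002]
contact_force: [0.3, 0.1, -4.8]
width: 0.0131
grip_force: 107.3
```

```bash
python3 step.py "-0.04 0.002" "" 4 2 0 1.0
```

```text
t 14.93 meas mm [np.float64(2.7), np.float64(3.1)] area 1045 pred y,v -3.8 -4.1 | est y 3.1 v 3.0 b 0.0016 sd_v 8.7 roll meas -0.0029 used -0.0040
t 14.975 tcp [ 0.5432 -0.1968  0.2143] shift cm [-0.01  0.02  0.05] turn [ 0.003  -0.      0.0011] w 0.012953128700717322 F [-0.54 -0.45 -3.84] M [0.034 0.024 0.006]
plan wx [0.007, 0.0, 0.0, 0.0] -> y 3.2 v 0.0 roll 0.0030
```

The ball has stopped at about +3 mm. Leveling and holding.

Request:
drive_tool(deltas="0 0 0 0 0.005 0 0;0 0 0 0 0 0 0;0 0 0 0 0 0 0;0 0 0 0 0 0 0")

```text
time_s: 15.48
tcp_pos: [0.5431, -0.197, 0.2143]
eef_rot: [0.997, -0.078, 0.0, -0.001]
contact_force: [0.1, -0.7, -4.0]
width: 0.0128
grip_force: 107.3
```

```bash
python3 step.py "0.005 0 0 0" "" 4 3 0 1.0
```

```text
t 15.57 meas mm [np.float64(3.2), np.float64(3.4), np.float64(3.1)] area 1031 pred y,v 3.2 0.0 | est y 3.2 v -0.1 b 0.0016 sd_v 9.4 roll meas 0.0010 used 0.0010
t 15.625 tcp [ 0.5431 -0.1969  0.2143] shift cm [-0.01  0.01  0.05] turn [-0.001   0.      0.0009] w 0.012979360438731484 F [-0.53 -0.45 -4.97] M [-0.034  0.028 -0.029]
plan wx [0.002, -0.0, -0.0, -0.0] -> y 3.2 v -0.0 roll 0.0030
```

Request:
drive_tool(deltas="0 0 0 0 0 0 0;0 0 0 0 0 0 0;0 0 0 0 0 0 0;0 0 0 0 0 0 0;0 0 0 0 0 0 0;0 0 0 0 0 0 0;0 0 0 0 0 0 0;0 0 0 0 0 0 0;0 0 0 0 0 0 0;0 0 0 0 0 0 0")

```text
time_s: 16.88
tcp_pos: [0.5431, -0.197, 0.2143]
eef_rot: [0.997, -0.078, 0.0, -0.001]
contact_force: [-0.4, 0.5, -5.1]
width: 0.0124
grip_force: 107.3
```

```bash
python3 step.py "0 0 0 0 0 0 0 0 0 0" "" 4 2 0 1.0; python3 - <<'E'
from h import *
im=cam('scene')
E
```

```text
t 16.93 meas mm [np.float64(3.2), np.float64(3.5)] area 1029 pred y,v 3.2 -0.0 | est y 3.3 v 0.2 b 0.0017 sd_v 11.8 roll meas 0.0010 used 0.0010
t 16.975 tcp [ 0.5431 -0.197   0.2143] shift cm [-0.01  0.    0.05] turn [-0.001  -0.      0.0008] w 0.013024307200561889 F [-0.08 -0.24 -4.49] M [-0.041  0.036  0.004]
plan wx [0.002, 0.0, 0.0, 0.0] -> y 3.4 v 0.0 roll 0.0030
```

Balanced for more than 1.5 s. Carry leg 1.

Request:
drive_tool(deltas="0 -0.02 -0.09 0 0 0 0;0 -0.04 -0.18 0 0 0 0;0 -0.06 -0.27 -0.01 0 0 0;0 -0.08 -0.36 -0.01 0 0 0;0 -0.1 -0.45 -0.02 0 0 0;0 -0.12 -0.54 -0.02 0 0 0;0 -0.14 -0.63 -0.02 0 0 0;0 -0.16 -0.72 -0.03 0 0 0;0 -0.18 -0.81 -0.03 0 0 0;0 -0.2 -0.9 -0.03 0 0 0")

```text
time_s: 18.27
tcp_pos: [0.5399, -0.1457, 0.2161]
eef_rot: [0.997, -0.078, 0.0, -0.001]
contact_force: [-0.0, -0.2, -4.3]
width: 0.0125
grip_force: 107.3
```

Request:
drive_tool(deltas="0 -0.2 -0.9 -0.03 0 0 0;0 -0.18 -0.81 -0.03 0 0 0;0 -0.16 -0.72 -0.03 0 0 0;0 -0.14 -0.63 -0.02 0 0 0;0 -0.12 -0.54 -0.02 0 0 0;0 -0.1 -0.45 -0.02 0 0 0;0 -0.08 -0.36 -0.01 0 0 0;0 -0.06 -0.27 -0.01 0 0 0;0 -0.04 -0.18 0 0 0 0;0 -0.02 -0.09 0 0 0 0")

```text
time_s: 19.52
tcp_pos: [0.5368, -0.0957, 0.2178]
eef_rot: [0.997, -0.078, 0.0, -0.0]
contact_force: [0.4, -0.2, -4.8]
width: 0.0128
grip_force: 107.3
```

```bash
sed -i 's/goto(\*.*/goto(.515,.211,.2293)/' step.py; python3 step.py "0 0" "" 4 3 0 1.0
```

```text
t 19.62 meas mm [np.float64(7.0), np.float64(7.0), np.float64(6.8)] area 940 pred y,v 3.4 0.0 | est y 7.0 v 0.1 b 0.0033 sd_v 8.9 roll meas 0.0010 used 0.0010
t 19.675 tcp [ 0.5368 -0.0958  0.2178] shift cm [ -6.93 -29.97  -1.12] turn [-0.001   0.0001  0.0008] w 0.013173553609232504 F [-0.17 -0.16 -4.88] M [-0.078 -0.05   0.027]
plan wx [0.02, 0.018, -0.014, 0.014] -> y 7.0 v -0.1 roll 0.0390
```

Request:
drive_tool(deltas="0 -0.02 -0.09 0 0.002 0 0;0 -0.04 -0.18 0 0.001 0 0;0 -0.06 -0.27 -0.01 0 0 0;0 -0.08 -0.36 -0.01 0 0 0;0 -0.1 -0.45 -0.02 0 0 0;0 -0.12 -0.54 -0.02 0 0 0;0 -0.14 -0.63 -0.02 0 0 0;0 -0.16 -0.72 -0.03 0 0 0;0 -0.18 -0.81 -0.03 0 0 0;0 -0.2 -0.9 -0.03 0 0 0")

```text
time_s: 20.92
tcp_pos: [0.5336, -0.0445, 0.2197]
eef_rot: [0.997, -0.078, 0.0, -0.002]
contact_force: [1.0, 0.3, -4.2]
width: 0.0124
grip_force: 107.3
```

Request:
drive_tool(deltas="0 -0.2 -0.9 -0.03 0 0 0;0 -0.18 -0.81 -0.03 0 0 0;0 -0.16 -0.72 -0.03 0 0 0;0 -0.14 -0.63 -0.02 0 0 0;0 -0.12 -0.54 -0.02 0 0 0;0 -0.1 -0.45 -0.02 0 0 0;0 -0.08 -0.36 -0.01 0 0 0;0 -0.06 -0.27 -0.01 0 0 0;0 -0.04 -0.18 0 0 0 0;0 -0.02 -0.09 0 0 0 0")

```text
time_s: 22.18
tcp_pos: [0.5305, 0.0055, 0.2216]
eef_rot: [0.997, -0.078, 0.0, -0.002]
contact_force: [0.2, -0.9, -5.4]
width: 0.0126
grip_force: 107.3
```

```bash
python3 step.py "0.002 0.001" "" 4 3 0 1.0 pics/c2.png
```

```text
t 22.27 meas mm [np.float64(9.9), np.float64(10.2), np.float64(10.1)] area 1288 pred y,v 7.0 0.0 | est y 10.1 v 0.3 b 0.0046 sd_v 8.7 roll meas 0.0040 used 0.0040
t 22.325 tcp [0.5305 0.0054 0.2216] shift cm [ -4.73 -20.07  -0.69] turn [-0.004  -0.      0.0008] w 0.012717980926211177 F [ 0.63 -0.42 -4.68] M [-0.019 -0.002  0.004]
plan wx [0.02, 0.018, -0.012, 0.012] -> y 10.0 v -0.2 roll 0.0420
```

View pics/c2.png

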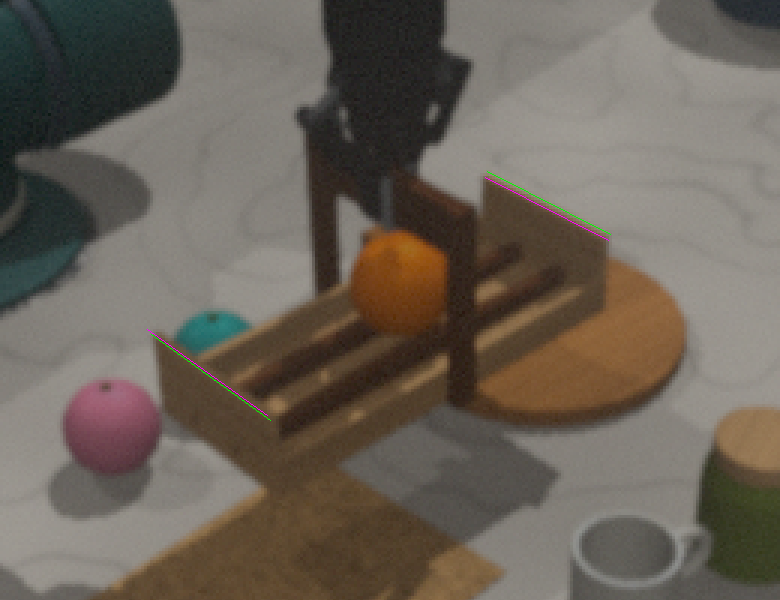

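```bash
python3 - <<'E'
from h import *
d=np.load('dbg.npz'); o,T=d['o'],d['T']; im=imaging.get_image('scene'); im2=imaging.get_image('top'); cv2.imwrite('pics/t2.png',im2['color'])
I=d['I'].astype(float); m=((I[...,0]/(I[...,2]+1)<.36)&(I[...,2]-I[...,0]>45)).astype(np.uint8)
n,l,st,ce=cv2.connectedComponentsWithStats(m)
for i in range(1,n):
    if st[i,4]>60: print(st[i],ce[i])
f=240/np.tan(np.radians(im['fovy'])/2)
for y in(-.01,0,.01,.02):
    B=o+T@np.array([0,y,.058]); print(y,proj(im,B),.036*f/abs((R(im).T@(B-im['position']))[2]))
for mm in mark_of('orange_center','scene')[:4]: print(mm['score'],mm['position'])
m=((im2['color'][...,0]/(im2['color'][...,2]+1.)<.36)&(im2['color'][...,2].astype(int)-im2['color'][...,0]>45)).astype(np.uint8)
n,l,st,ce=cv2.connectedComponentsWithStats(m)
for i in range(1,n):
    if st[i,4]>30: print('top',st[i],ce[i])
print(proj(im2,o+T@np.array([0,0,.058])))
E
```

```text
[ 193   28   44   46 1043] [215.40364334  53.64237776]
[417  59  33  26 476] [434.65756303  71.28151261]
[402  60  17  11 120] [410.45        64.53333333]
[281 171  33  36 894] [297.11297539 188.35458613]
-0.01 [290.34089196 192.57441113] 17.74880161524556
0 [294.01111888 190.67585841] 17.65940902948003
0.01 [297.64456057 188.79633414] 17.570912390277233
0.02 [301.24176729 186.93555366] 17.483298295223175
0.82 [201.6, 236.7]
0.62 [297.4, 188.1]
0.6 [233.7, 210.4]
0.58 [120.2, 293.0]
top [272 145  27  15  92] [283.09782609 154.90217391]
top [ 182  215   86  153 5517] [225.34257749 286.03027007]
top [192 236  22   7  58] [202.5862069  238.82758621]
[333.67577464 262.75096108]
```

The ball is genuinely at about +10 mm, having drifted forward a few mm per leg. I'll bias the tilt slightly on the next leg.

Request:
drive_tool(deltas="0 -0.02 -0.09 0 0.003 0 0;0 -0.04 -0.18 0 0.003 0 0;0 -0.06 -0.27 -0.01 0.003 0 0;0 -0.08 -0.36 -0.01 0 0 0;0 -0.1 -0.45 -0.02 0 0 0;0 -0.12 -0.54 -0.02 0 0 0;0 -0.14 -0.63 -0.02 0 0 0;0 -0.16 -0.72 -0.03 0 0 0;0 -0.18 -0.81 -0.03 0 0 0;0 -0.2 -0.9 -0.03 0 0 0")

```text
time_s: 23.72
tcp_pos: [0.5273, 0.0567, 0.2239]
eef_rot: [0.997, -0.078, 0.001, -0.006]
contact_force: [-0.3, 0.4, -5.4]
width: 0.013
grip_force: 107.3
```

Request:
drive_tool(deltas="0 -0.2 -0.9 -0.03 0.002 0 0;0 -0.18 -0.81 -0.03 0.002 0 0;0 -0.16 -0.72 -0.03 0.002 0 0;0 -0.14 -0.63 -0.02 0 0 0;0 -0.12 -0.54 -0.02 0 0 0;0 -0.1 -0.45 -0.02 0 0 0;0 -0.08 -0.36 -0.01 0 0 0;0 -0.06 -0.27 -0.01 0 0 0;0 -0.04 -0.18 0 0 0 0;0 -0.02 -0.09 0 0 0 0")

```text
time_s: 24.98
tcp_pos: [0.5241, 0.1067, 0.2265]
eef_rot: [0.997, -0.078, 0.001, -0.009]
contact_force: [0.4, -0.9, -5.0]
width: 0.0128
grip_force: 107.3
```

```bash
python3 step.py "0.009 0.006" "" 4 3 0 1.0
```

```text
t 25.07 meas mm [np.float64(11.0), np.float64(11.6), np.float64(11.6)] area 2441 pred y,v 10.1 0.0 | est y 11.5 v 0.4 b 0.0053 sd_v 8.7 roll meas 0.0190 used 0.0190
t 25.125 tcp [0.5241 0.1066 0.2265] shift cm [ -2.53 -10.18  -0.09] turn [-0.019  -0.      0.0008] w 0.012591887221769203 F [ 0.59  0.29 -5.1 ] M [-0.049  0.034 -0.064]
plan wx [0.02, 0.004, -0.009, -0.007] -> y 10.4 v -0.9 roll 0.0270
```

Request:
drive_tool(deltas="0 -0.02 -0.09 0 0 0 0;0 -0.05 -0.18 0 0 0 0;0 -0.07 -0.28 0 0 0 0;0 -0.09 -0.37 0 0 0 0;0 -0.11 -0.46 0 0 0 0;0 -0.14 -0.55 0 0 0 0;0 -0.16 -0.65 -0.01 0 0 0;0 -0.18 -0.74 -0.01 0 0 0;0 -0.21 -0.83 -0.01 0 0 0;0 -0.23 -0.92 -0.01 0 0 0")

```text
time_s: 26.38
tcp_pos: [0.5195, 0.1593, 0.2278]
eef_rot: [0.997, -0.078, 0.001, -0.01]
contact_force: [1.0, 0.6, -5.0]
width: 0.0125
grip_force: 107.3
```

Request:
drive_tool(deltas="0 -0.23 -0.92 -0.01 0 0 0;0 -0.21 -0.83 -0.01 0 0 0;0 -0.18 -0.74 -0.01 0 0 0;0 -0.16 -0.65 -0.01 0 0 0;0 -0.14 -0.55 0 0 0 0;0 -0.11 -0.46 0 0 0 0;0 -0.09 -0.37 0 0 0 0;0 -0.07 -0.28 0 0 0 0;0 -0.05 -0.18 0 0 0 0;0 -0.02 -0.09 0 0 0 0")

```text
time_s: 27.62
tcp_pos: [0.515, 0.2107, 0.2292]
eef_rot: [0.997, -0.078, 0.001, -0.009]
contact_force: [-0.0, 0.7, -4.8]
width: 0.0124
grip_force: 107.3
```

```bash
python3 - <<'E'
s=open('step.py').read()
# robust to board wood: largest blob touching track; report blob extents too
s=s.replace("    for y in ys:\n","""    n_,l_,st,_=cv2.connectedComponentsWithStats(m.astype(np.uint8))
    H=cv2.cvtColor(im['color'],cv2.COLOR_BGR2HSV)[sl]; m=m*(H[...,1]>170)*(H[...,0]<20)
    for y in ys:
""",1)
open('step.py','w').write(s)
E
python3 step.py "0" "" 4 2 0 1.0 pics/c4.png
python3 - <<'E'
from h import *
d=np.load('dbg.npz'); o,T=d['o'],d['T']; im=imaging.get_image('scene')
for mm in mark_of('orange_center','scene')[:5]: print(mm['score'],mm['position'])
for y in(0,.01,.02): print(proj(im,o+T@np.array([0,y,.058])))
for q,z in(('tray_grip',.135),('tray_mid',.058)):
    for mm in mark_of(q,'scene')[:1]: print(q,mm,proj(im,o+T@np.array([0,0,z])))
E
```

```text
t 27.68 meas mm [np.float64(5.9), np.float64(7.0)] area 862 pred y,v 11.5 0.0 | est y 6.3 v -6.9 b 0.0027 sd_v 8.6 roll meas 0.0190 used 0.0190
t 27.725 tcp [0.515  0.2107 0.2292] shift cm [-0.01 -0.03 -0.01] turn [-0.019   0.      0.0008] w 0.012416371044478661 F [ 0.18 -0.74 -5.03] M [-0.056  0.011 -0.075]
plan wx [0.018, -0.012, 0.012, -0.014] -> y 5.8 v -0.0 roll 0.0230
0.85 [347.7, 145.6]
0.85 [198.9, 236.0]
0.61 [237.0, 214.3]
0.56 [122.5, 292.6]
[345.60260087 146.06750823]
[348.61364596 144.53375195]
[351.59835084 143.01341276]
tray_grip {'position': [346.6, 113.4], 'score': 0.61} [346.42884034 115.30865227]
tray_mid {'position': [342.2, 143.9], 'score': 0.97} [345.60260087 146.06750823]
```

View pics/c4.png

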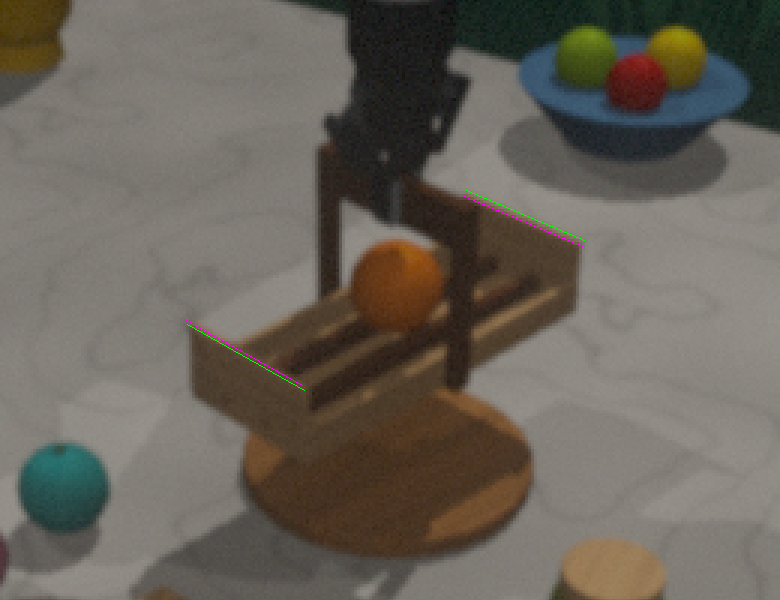

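The ball is at about +6 mm and at rest, with the tray over the board. Leveling and holding for 5 s.

Request:
drive_tool(deltas="0 0 0 0 -0.003 0 0;0 0 0 0 -0.003 0 0;0 0 0 0 -0.003 0 0;0 0 0 0 -0.003 0 0;0 0 0 0 -0.003 0 0;0 0 0 0 0 0 0;0 0 0 0 0 0 0;0 0 0 0 0 0 0;0 0 0 0 0 0 0;0 0 0 0 0 0 0")

```text
time_s: 29.18
tcp_pos: [0.515, 0.2106, 0.2292]
eef_rot: [0.997, -0.078, 0.0, -0.002]
contact_force: [-0.0, 0.6, -5.0]
width: 0.0129
grip_force: 107.3
```

```bash
python3 step.py "-0.015" "" 4 3 0 1.0; python3 - <<'E'
from h import *
im=imaging.get_image('scene'); s=r.get_state(); o,T=pose(s)
print(mark_of('orange_center','scene')[:2],[proj(im,o+T@np.array([0,y,.058])) for y in(0,.01)])
E
```

```text
t 29.27 meas mm [np.float64(6.3), np.float64(6.3), np.float64(6.8)] area 856 pred y,v 6.1 -0.4 | est y 6.6 v 0.4 b 0.0030 sd_v 8.5 roll meas 0.0040 used 0.0040
t 29.325 tcp [0.515  0.2106 0.2292] shift cm [-0.01 -0.04 -0.01] turn [-0.004  -0.      0.0008] w 0.012800510138062087 F [ 0.06  0.07 -4.88] M [-0.021 -0.019 -0.009]
plan wx [0.02, 0.014, -0.014, 0.014] -> y 6.6 v -0.1 roll 0.0380
[{'position': [200.5, 235.2], 'score': 0.92}, {'position': [234.1, 212.9], 'score': 0.91}] [array([345.32740121, 146.20598531]), array([348.33880817, 144.7286015 ])]
```

Request:
drive_tool(deltas="0 0 0 0 0 0 0;0 0 0 0 0 0 0;0 0 0 0 0 0 0;0 0 0 0 0 0 0;0 0 0 0 0 0 0;0 0 0 0 0 0 0;0 0 0 0 0 0 0;0 0 0 0 0 0 0;0 0 0 0 0 0 0;0 0 0 0 0 0 0")

```text
time_s: 30.68
tcp_pos: [0.515, 0.2106, 0.2292]
eef_rot: [0.997, -0.078, 0.0, -0.002]
contact_force: [-0.3, -0.1, -4.9]
width: 0.0128
grip_force: 107.3
```

Request:
drive_tool(deltas="0 0 0 0 0 0 0;0 0 0 0 0 0 0;0 0 0 0 0 0 0;0 0 0 0 0 0 0;0 0 0 0 0 0 0;0 0 0 0 0 0 0;0 0 0 0 0 0 0;0 0 0 0 0 0 0;0 0 0 0 0 0 0;0 0 0 0 0 0 0")

```text
time_s: 31.92
tcp_pos: [0.515, 0.2107, 0.2292]
eef_rot: [0.997, -0.078, 0.0, -0.002]
contact_force: [-0.1, 0.7, -4.8]
width: 0.0127
grip_force: 107.3
```

```bash
python3 step.py "0" "" 4 3 0 1.0
```

```text
t 32.02 meas mm [np.float64(7.5), np.float64(7.1), np.float64(6.6)] area 846 pred y,v 6.6 0.0 | est y 6.9 v -0.4 b 0.0031 sd_v 8.5 roll meas 0.0040 used 0.0040
t 32.075 tcp [0.515  0.2106 0.2292] shift cm [-0.01 -0.04 -0.01] turn [-0.004   0.      0.0007] w 0.012396216184684778 F [-0.46  0.47 -5.94] M [-0.032  0.    -0.003]
plan wx [0.02, 0.014, -0.013, 0.013] -> y 6.9 v -0.0 roll 0.0380
```

Stable at about +7 mm. Holding for roughly 3.7 s more.

Request:
drive_tool(deltas="0 0 0 0 0 0 0;0 0 0 0 0 0 0;0 0 0 0 0 0 0;0 0 0 0 0 0 0;0 0 0 0 0 0 0;0 0 0 0 0 0 0;0 0 0 0 0 0 0;0 0 0 0 0 0 0;0 0 0 0 0 0 0;0 0 0 0 0 0 0")

```text
time_s: 33.33
tcp_pos: [0.515, 0.2107, 0.2292]
eef_rot: [0.997, -0.078, 0.0, -0.002]
contact_force: [0.5, 0.4, -4.8]
width: 0.0126
grip_force: 107.3
```

Request:
drive_tool(deltas="0 0 0 0 0 0 0;0 0 0 0 0 0 0;0 0 0 0 0 0 0;0 0 0 0 0 0 0;0 0 0 0 0 0 0;0 0 0 0 0 0 0;0 0 0 0 0 0 0;0 0 0 0 0 0 0;0 0 0 0 0 0 0;0 0 0 0 0 0 0")

```text
time_s: 34.58
tcp_pos: [0.515, 0.2107, 0.2292]
eef_rot: [0.997, -0.078, 0.0, -0.002]
contact_force: [0.0, 0.5, -5.8]
width: 0.0126
grip_force: 107.3
```

Request:
drive_tool(deltas="0 0 0 0 0 0 0;0 0 0 0 0 0 0;0 0 0 0 0 0 0;0 0 0 0 0 0 0;0 0 0 0 0 0 0;0 0 0 0 0 0 0;0 0 0 0 0 0 0;0 0 0 0 0 0 0;0 0 0 0 0 0 0;0 0 0 0 0 0 0")

```text
time_s: 35.83
tcp_pos: [0.515, 0.2106, 0.2292]
eef_rot: [0.997, -0.078, 0.0, -0.002]
contact_force: [0.7, -0.0, -4.7]
width: 0.0121
grip_force: 107.3
```

```bash
python3 step.py "0" "" 4 3 0 1.0
```

```text
t 35.92 meas mm [np.float64(6.9), np.float64(6.5), np.float64(7.2)] area 853 pred y,v 6.9 -0.0 | est y 6.9 v 0.3 b 0.0032 sd_v 8.5 roll meas 0.0040 used 0.0040
t 35.975 tcp [0.515  0.2107 0.2292] shift cm [-0.01 -0.03 -0.01] turn [-0.004  -0.      0.0008] w 0.012519728546853551 F [ 0.14  0.21 -5.  ] M [-0.01   0.015 -0.016]
plan wx [0.02, 0.014, -0.015, 0.015] -> y 7.0 v 0.0 roll 0.0380
```

Static for more than 7 s, so I'm handing in.

```bash
python3 -c "
from workcell import r
print(r.close_job())"
```

```text
the job is handed in; nothing more can be done
None
```

The job is handed in at about 36 s: the tray is held about level over the middle of the round board, roughly 95 mm above it, with the orange at rest about 7 mm off the rails' middle for the last 8 s (it was about 3 mm off while balanced over the mat, and up to 11 mm off during the carry).

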